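# Let a label roll out of the gravity rack

## Robot

A 7-joint arm with a two-finger parallel gripper is mounted at the origin on the work surface. World frame = base frame: x ahead of the robot, y to its left, z up, the work surface at z = 0. Lengths are in mm, angles in rad, forces in N, time in s.
With the tool pointing down it reaches from about 400 to 900 mm from the base axis. Payload 5.6 kg.
Tool frame: the origin (TCP) lies on the centre line of the jaws, within the pads' length; the fingertips stand 22 mm ahead of it and the grasp point (between the pads) lies 3 mm ahead of it (robot.tip_reach is the distance from the TCP to the fingertips, in mm); z points along the fingers, x is the direction in which the jaws open and shut, and the axes are right-handed (so a half turn about z gives the same grasp; the last joint's range is limited). The gripper opens to 92 mm and grips with 3 to 60 N. Pads are 20 mm wide; open, the fingers measure 128 mm over their backs; the gripper's body (75 mm by 189 mm) begins 69 mm behind the grasp point.
Start: joints at [-1.359, 0.468, -0.012, 1.603, 0.006, 1.071, -0.056], TCP at [163.874, 629.01, 236.592] pointing down, gripper open.
Joint ranges: [-2.53, 2.53], [-0.31, 2.02], [-1.57, 1.55], [0.28, 2.44], [-1.29, 4.43], [0.15, 1.84], [-2.92, 2.92]. Speed limits (rad/s): [2.57, 2.57, 3.14, 3.14, 3.14, 3.14, 3.14].

## Interface

Orientations are given as [roll, pitch, yaw] about the fixed x, y, z axes, in that order (R = Rz(yaw) Ry(pitch) Rx(roll)).
In Python, from rig import robot gives the robot as it stands. The module is installed in compiled form; this text tells all that it offers.
- The arm moves only by the shell command python3 -m handwheel 'ROWS' [FORCE]. ROWS is JSON, one flat list of numbers, 7 for each row, row after row: the shift along the tool's x, y, z in mm, then the turn, a rotation vector about the tool's x, y, z in degrees, then the opening in per cent of the stroke, from 0 (shut) to 100 (fully open). In form: [dx, dy, dz, ax, ay, az, grip, dx, dy, dz, ax, ay, az, grip, ...]. A call has 1 to 10 rows; each row is the pose to reach, as a shift and turn from the pose commanded when the call began, along the tool's axes at that moment; what a row does not reach only later rows make up. A row lasts 1/12 s, in which the tool goes at most 41.7 mm and 7.16 degrees, less where a joint would pass 70% of its speed; a pose out of reach is approached as far as the arm can. A call with a gripper value outside its range is refused whole. The fingers move at their own pace and stop on an object; FORCE is the grip in N (left out, the last holds). Time passes only in rows, so rows that repeat a pose let the fingers close. It gives the time, the measured TCP pose, the force and the opening at its end, in the units of the state.
- robot.get_state(): the state, without advancing time (a new reading comes with each control period).
- robot.read_camera(name): name is "side" or "top"; returns the picture (384x512x3 uint8, red, green, blue); there is no depth.
- robot.calibration(name): a dict with "mtx" (3x3 intrinsics, pixels), "extrinsics" (4x4, takes a point from world to camera coordinates). Camera axes: x right, y down, z forward; pixel columns grow to the right and rows downward; lengths in mm; the calibration is good to about 2 mm. A picture is of the moment at which its call begins. calibration takes no time and is no camera call.
- robot.sign_off(): hands the job in, once; it reports no verdict.
The state is a dict: "clock": time; "joints": joint angles; "qd": joint speeds; "tau": joint torques, N m; "position": TCP position; "eef_rot": TCP orientation; "contact_force": force on the tool from outside, world axes, zero at the start; "wrist_torque": the same for the moment, N m; "opening": opening from 0.0 (shut) to 1.0 (fully open).
Only numpy, scipy, OpenCV 4.12 (cv2) and the standard library are available. Lean on these libraries where they do the work, as an engineer would, in place of code of your own. Each camera call takes 0.05 s, during which the arm holds its last target.

## Task

The label printer needs a new large roll: press down the front paddle of the lever on the lane that holds the larger label roll, keep it down until that roll has run out under the lifted gate into the pick-up trough at the rack's front, then let the lever come back up so the gate shuts again, and move clear. Leave the smaller roll behind its gate; do not touch either roll with the robot, pick nothing up, and leave everything else on the bench where it stands.

Things in the scene. Friction and masses are not known exactly. Their poses are not given: they have to be found in the camera images.
- rack: Fixed grey sheet-metal rack, 400 x 150 mm, 130 mm high at the back, 61 mm at the front lip. Origin under its centre; x from the low front (robot side) to the high back, y to its left, z up. Two open lanes side by side, 61 mm wide, centred at y = +34 (left) and -34 mm (right), slope down 10 degrees to -x. A steel gate blade crosses each at x = +60 mm. Lane surface z = 50 mm + 0.176 x.
- roll_large_center (a point): Centre of the larger label roll: white paper, 54 mm diameter, 57 mm wide, about 130 g, lying across one of the two lanes behind (uphill of) its gate. It rolls freely.
- roll_small_center (a point): Centre of the smaller label roll: white paper, 38 mm diameter, 57 mm wide, about 65 g, behind the gate of the other lane.
- lever_left (a joint): Rocking lever of the left lane, a steel bar along the outside of that lane's wall; pivot along y at rack x = -50, z = 85 mm. 0 rad = gate shut, grows as the front paddle goes down and the gate rises, stop at 0.55. A spring shuts it when let go; paddle force about 2 N at first, 6 N fully down. The gate clears the small roll by about 0.25 rad, the large one by about 0.4 rad.
- paddle_left (a point): Black press paddle on the front end of the left lever, plate 56 (x) x 50 (y) x 6 mm, outside the lane wall. This point is the centre of its top face, z up out of it; at rack x = -170, y = +103, z = 95 mm when shut, i.e. 120 mm in front of the pivot and 10 mm above it. Fully pressed its centre is about 64 mm lower and it slopes 0.55 rad, front down.
- trough_left (a point): Centre of the floor of the left lane's pick-up trough: the lowest part of the lane in front of the gate, closed by the front lip (inner face at rack x = -178 mm), where a released roll comes to rest.
- lever_right (a joint): Rocking lever of the right lane, a steel bar along the outside of that lane's wall; pivot along y at rack x = -50, z = 85 mm. 0 rad = gate shut, grows as the front paddle goes down and the gate rises, stop at 0.55. A spring shuts it when let go; paddle force about 2 N at first, 6 N fully down. The gate clears the small roll by about 0.25 rad, the large one by about 0.4 rad.
- paddle_right (a point): Black press paddle on the front end of the right lever, plate 56 (x) x 50 (y) x 6 mm, outside the lane wall. This point is the centre of its top face, z up out of it; at rack x = -170, y = -103, z = 95 mm when shut, i.e. 120 mm in front of the pivot and 10 mm above it. Fully pressed its centre is about 64 mm lower and it slopes 0.55 rad, front down.
- trough_right (a point): Centre of the floor of the right lane's pick-up trough: the lowest part of the lane in front of the gate, closed by the front lip (inner face at rack x = -178 mm), where a released roll comes to rest.
- tape_roll: Bystander: roll of packing tape lying flat, a ring 90 mm outside, 76 mm inside, 48 mm high, in front of the rack; origin under its centre.
- marker: Bystander: grey marker pen lying on the bench, 140 mm long, 17 mm thick; origin under its middle, x along the pen.
- carton_flat: Bystander: small flat carton 100 x 70 x 35 mm high; origin under its centre.
- carton_tall: Bystander: upright carton 80 x 80 x 120 mm high; origin under its centre.
- spray_bottle: Bystander: closed white bottle 60 mm across, 160 mm high; origin under its centre.
- pen_cup: Bystander: white cup 76 mm across, 95 mm high; origin under its centre.
There are look-alikes about, which are no part of the job. Leave any blue or red look-alike of the part that bears roll_large_center alone.

How it is judged (in metres and radians):
On the way:
1. the paddle of the larger roll's lane is pressed down by the fingers and its gate lifted (lever past 0.3 rad) (((y of roll_large_center in the frame of rack above 0 m and value of joint lever_left above 0.3 rad and contact force between the fingers and lever_left_c0 above 0.5 N) or (y of roll_large_center in the frame of rack below 0 m and value of joint lever_right above 0.3 rad and contact force between the fingers and lever_right_c0 above 0.5 N))), for 0.05 s.
At the end, for the whole second after the job is handed in: The larger roll lies at rest (under 30 mm/s) in the pick-up trough of its lane, its centre 110 to 180 mm in front of the rack's origin; the smaller roll is still behind its gate (centre 60 to 180 mm behind the origin); both levers are back up (below 0.08 rad) (x of roll_large_center in the frame of rack between -0.18 and -0.11 m and z of roll_large_center in the frame of rack below 0.07 m and (y of roll_large_center in the frame of rack between 0.02 and 0.05 m or y of roll_large_center in the frame of rack between -0.05 and -0.02 m) and linear speed of roll_large below 0.03 m/s and x of roll_small_center in the frame of rack between 0.06 and 0.18 m and z of roll_small_center in the frame of rack below 0.11 m and (y of roll_small_center in the frame of rack between 0.02 and 0.05 m or y of roll_small_center in the frame of rack between -0.05 and -0.02 m) and value of joint each of lever_left, lever_right below 0.08 rad); the robot touches nothing.
It fails at once if the robot touches a label roll (contact force between any of the fingers, the arm and roll_large above 0.5 N or contact force between any of the fingers, the arm and roll_small above 0.5 N).
It fails at once if a label roll is lifted or thrown out of its lane (z of any of roll_large_center, roll_small_center in the frame of rack above 0.125 m).
It fails at once if the smaller roll gets out past its gate (x of roll_small_center in the frame of rack below 0.05 m).
It fails at once if a bystander is moved by more than 30 mm (distance of any of tape_roll, marker, carton_flat, carton_tall, spray_bottle, pen_cup from where it was at the start of the episode above 0.03 m).
It also fails if it takes over 35 s, if anything falls off the work surface, if the arm or the gripper's body presses on something with over 40 N, if the wrist force passes 120 N, or if a joint passes its speed limit or range.

## Working session

There is one attempt and no reset: what is moved stays moved. The work goes in short steps, Python scripts to look and compute and a shell command to move; the robot and the scene stay as the last step left them, time stands still between calls to the robot, and variables do not carry over. Pictures are saved under pics/ and viewed, and the job is handed in when it is done.

```bash
mkdir -p pics
python3 - <<'E'
from rig import robot
import cv2
for n in("side","top"):
    im=robot.read_camera(n); cv2.imwrite(f"pics/{n}0.png",im[:,:,::-1]); c=robot.calibration(n); print(n,c["mtx"].round(1).tolist(),c["extrinsics"].round(3).tolist())
s=robot.get_state(); print(s["clock"],s["position"],s["eef_rot"],s["opening"])
E
```

```text
side [[358.1, 0.0, 257.7], [0.0, 358.1, 188.5], [0.0, 0.0, 1.0]] [[0.759, -0.651, -0.013, -490.571], [-0.414, -0.467, -0.782, 298.321], [0.503, 0.598, -0.624, 918.742], [0.0, 0.0, 0.0, 1.0]]
top [[415.3, 0.0, 261.9], [0.0, 415.3, 195.0], [0.0, 0.0, 1.0]] [[-0.016, -0.999, -0.031, -0.564], [-0.991, 0.02, -0.132, 598.958], [0.132, 0.029, -0.991, 1166.983], [0.0, 0.0, 0.0, 1.0]]
0.1 [163.78741093 628.54214831 235.76078904] [3.14148126e+00 1.49347934e-03 1.31589782e+00] 1.0064321449091982
```

View pics/side0.png

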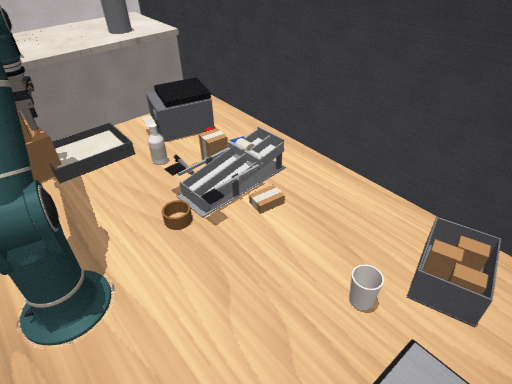

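View pics/top0.png

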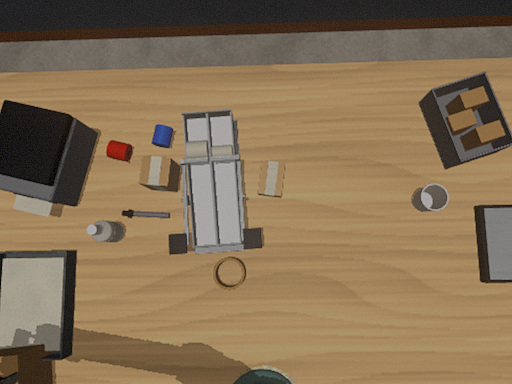

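Run:
```python
import cv2
im=cv2.imread("pics/top0.png")[100:290,120:300]; cv2.imwrite("pics/topc.png",cv2.resize(im,None,fx=3.1,fy=3.1,interpolation=cv2.INTER_CUBIC))
im=cv2.imread("pics/side0.png")[115:240,135:305]; cv2.imwrite("pics/sidec.png",cv2.resize(im,None,fx=4.5,fy=4.5,interpolation=cv2.INTER_CUBIC))
```

```text
(no output)
```

View pics/topc.png

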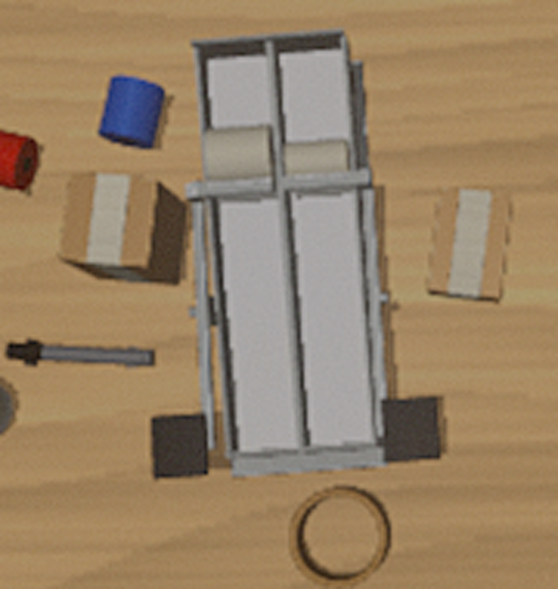

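View pics/sidec.png

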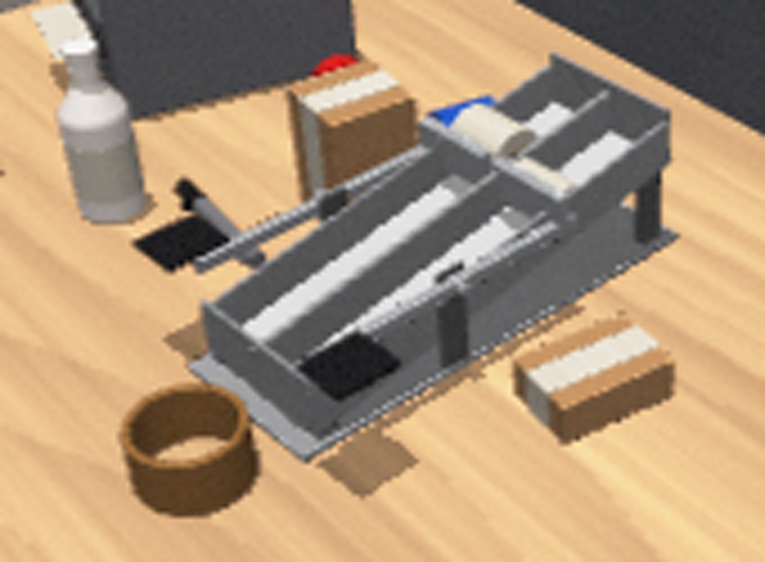

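The top view shows four roll-like objects:
- White roll at (197,149), left lane. It is visibly fatter and stands higher in the side view.
- White roll at (221,152), right lane. It is thinner.
- Blue roll at (162,135) and red roll at (119,150), both lying outside the rack. These are the look-alikes.

The white roll in the left lane fits the description, so I press the left paddle, at about (178,243). Next I measure.

```bash
cat > h.py <<'E'
from rig import robot
import numpy as np, cv2
def ray(n,u,v,z):
    c=robot.calibration(n);E=c["extrinsics"];R=E[:3,:3];t=E[:3,3]
    o=-R.T@t;d=R.T@np.linalg.inv(c["mtx"])@np.array([u,v,1.])
    return o+d*(z-o[2])/d[2]
def proj(n,p):
    c=robot.calibration(n);q=c["extrinsics"]@np.append(p,1.);q=c["mtx"]@q[:3];return q[:2]/q[2]
E
python3 - <<'E'
from h import *
im=cv2.imread("pics/top0.png");g=im.max(2)
P=[]
for x0,x1 in((165,189),(241,266)):
    m=np.zeros_like(g);m[224:260,x0:x1]=(g[224:260,x0:x1]<62)*255
    n,l,s,c=cv2.connectedComponentsWithStats(m);k=1+s[1:,4].argmax();print(s[k],c[k]);
    (cx,cy),wh,a=cv2.minAreaRect(np.argwhere(l==k)[:,::-1].astype(np.float32));print(cx,cy,wh,a)
    P.append(ray("top",*c[k],95));print(P[-1])
d=P[0]-P[1];print("dist",np.hypot(*d[:2]),"yaw",np.arctan2(-d[0],d[1]))
for n,(x0,x1,y0,y1) in{"side":(160,190,155,180)}.items():
    im=cv2.imread("pics/side0.png");g=im.max(2);m=np.zeros_like(g);m[y0:y1,x0:x1]=(g[y0:y1,x0:x1]<40)*255
    nn,l,s,c=cv2.connectedComponentsWithStats(m);k=1+s[1:,4].argmax();print(s[k],c[k],ray("side",*c[k],95),proj("side",P[0]))
yaw=np.arctan2(-d[0],d[1]);R=np.array([[np.cos(yaw),-np.sin(yaw)],[np.sin(yaw),np.cos(yaw)]])
o=P[0][:2]-R@[-170,103];print("rack",o,yaw)
for nm,p in{"lipL":(-178,-73,61),"lipR":(-178,73,61)}.items():print(nm,proj("top",[*(o+R@p[:2]),p[2]]))
for nm,u,v in(("marker",145,214),("tape",230,272),("bottle",100,231)):
    w=ray("top",u,v,10);print(nm,w,R.T@(w[:2]-o))
s=robot.get_state();print(s["position"],s["clock"])
E
```

```text
[169 234  18  20 245] [177.12244898 243.25306122]
177.5 243.5 (19.0, 17.0) 90.0
[462.3457948  222.26605379  95.        ]
[254 245   8   3  10] [257.9 246.6]
257.7264099121094 246.79248046875 (1.6483265161514282, 7.28010892868042) 74.05460357666016
[4.49695496e+02 4.16899424e-01 9.50000000e+01]
dist 222.20953480429708 yaw -0.05696039190387126
[166 164  20  11 119] [175.2605042  168.59663866] [462.67576124 215.51094036  95.        ] [174.16169637 167.77781924]
rack [626.20633967 109.75506839] -0.05696039190387126
lipL [241.84999315 248.89317236]
lipR [190.27737358 246.74299161]
marker [552.4481544  339.79748674  10.        ] [-86.73478578 225.47031084]
tape [378.36973926  86.23215351  10.        ] [-246.09550785  -37.59400277]
bottle [504.10568298 474.00056606  10.        ] [-142.6389822   356.70362164]
[163.78741093 628.54214831 235.76078904] 0.1
```

Run:
```python
from h import *
im=cv2.imread("pics/top0.png");g=im.max(2);m=np.zeros_like(g);m[224:252,242:263]=(g[224:252,242:263]<75)*255
n,l,s,c=cv2.connectedComponentsWithStats(m);k=1+s[1:,4].argmax();print(s[k],c[k])
A=ray("top",177.6,243.4,95);B=ray("top",*c[k],95);d=A-B;yaw=np.arctan2(-d[0],d[1]);print(A,B,np.hypot(*d[:2]),yaw)
R=np.array([[np.cos(yaw),-np.sin(yaw)],[np.sin(yaw),np.cos(yaw)]])
o=(A[:2]+B[:2])/2-R@[-170,0]
L=np.append(o+R@[-170,103],95);print("rack",o,"L",L,proj("side",L),proj("top",L))
for p in((-200,-75,61),(-200,75,61),(200,75,130),(200,-75,130)):print(proj("top",[*(o+R@p[:2]),p[2]]))
for y in(34,-34):
  for r in(27,19):
    print(y,r,proj("top",[*(o+R@[60+r+5,y]),64+r+5]))
```

```text
[242 228  20  21 343] [251.9941691  238.20991254]
[461.92349749 220.9413119   95.        ] [472.7256674   16.25512187  95.        ] 204.9710303066767 0.0527253849691932
rack [637.08834005 127.55737996] L [461.89638364 221.45508179  95.        ] [174.16795853 167.93090251] [177.4139956  243.41297654]
[243.59616443 249.9499843 ]
[190.53065641 253.62114137]
[179.02276681 108.86366992]
[232.73971917 104.73732645]
34 27 [197.77773183 148.560271  ]
34 19 [198.42990749 151.98556242]
-34 27 [221.73470891 146.77162551]
-34 19 [222.24831755 150.21159829]
```

Run:
```python
from h import *
for p in([164,628,214],[164,628,330],[164,628,60]):print(proj("side",np.array(p)),proj("top",np.array(p)))
im=cv2.imread("pics/side0.png")[0:240,0:170]; cv2.imwrite("pics/sided.png",cv2.resize(im,None,fx=2.4,fy=2.4,interpolation=cv2.INTER_CUBIC))
s=robot.get_state();R=cv2.Rodrigues(np.zeros(3))[0]
from scipy.spatial.transform import Rotation as T
M=T.from_euler("xyz",s["eef_rot"]).as_matrix();print(M.round(3))
L=np.array([468,223,150+22]);print("shift",M.T@(L-s["position"]))
```

```text
[ 33.64113105 122.31377114] [ -4.19629195 370.5380303 ]
[19.34534482 90.49587825] [-40.65760056 386.24646587]
[ 50.23379062 159.24377672] [ 32.92242652 354.54636627]
[[ 0.252  0.968 -0.   ]
 [ 0.968 -0.252 -0.001]
 [-0.001  0.    -1.   ]]
shift [-315.63670471  396.6323002    64.27643973]
```

View pics/sided.png

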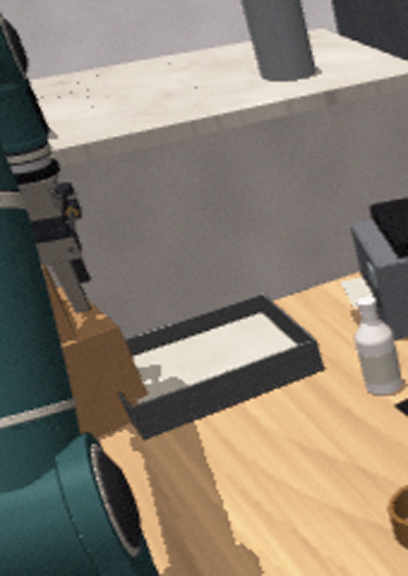

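A brown box stands near or under the gripper, so I go straight up first.

```bash
python3 -m handwheel '[0,0,-35,0,0,0,100, 0,0,-70,0,0,0,100, 0,0,-100,0,0,0,100, 0,0,-100,0,0,0,100]'
python3 - <<'E'
from h import *
from scipy.spatial.transform import Rotation as T
s=robot.get_state()
M=T.from_euler("xyz",s["eef_rot"]).as_matrix();print(s["clock"],s["position"])
L=np.array([468,223,172]);print("shift",M.T@(L-s["position"]))
E
```

```text
clock: 0.43
position: [164.4, 631.6, 343.5]
eef_rot: [-3.141, -0.011, 1.316]
contact_force: [-0.3, 0.2, 1.6]
opening: 1.003
0.4333 [164.4496656  631.57642722 343.50613826]
shift [-320.64962183  396.85889682  167.86510626]
```

```bash
python3 -m handwheel '[-20,25,0,0,0,0,100, -45,56,0,0,0,0,100, -70,87,0,0,0,0,100, -95,118,0,0,0,0,0, -120,149,0,0,0,-3,0, -145,180,0,0,0,-6,0, -170,211,0,0,0,-9,0, -195,241,0,0,0,-12,0, -220,272,0,0,0,-15,0, -245,303,0,0,0,-17.6,0]' 20
python3 - <<'E'
from h import *
from scipy.spatial.transform import Rotation as T
s=robot.get_state()
M=T.from_euler("xyz",s["eef_rot"]).as_matrix();print(s["clock"],s["position"])
L=np.array([468,223,172]);print("shift",M.T@(L-s["position"]))
E
```

```text
clock: 1.27
position: [395.8, 313.5, 336.1]
eef_rot: [-3.141, 0.0, 1.626]
contact_force: [1.1, 0.5, -0.4]
opening: 0.512
1.2667 [395.80821347 313.546825   336.09693406]
shift [-94.33376325  67.18570304 164.08963327]
```

```bash
python3 -m handwheel '[-20,15,0,0,0,0,0, -45,32,0,0,0,0,0, -70,50,30,0,0,0,0, -94,67,60,0,0,0,0, -94,67,90,0,0,0,0, -94,67,120,0,0,0,0, -94,67,150,0,0,0,0, -94,67,164,0,0,0,0, -94,67,164,0,0,0,0, -94,67,164,0,0,0,0]'
python3 - <<'E'
from h import *
from scipy.spatial.transform import Rotation as T
for n in("side","top"):
    im=robot.read_camera(n); cv2.imwrite(f"pics/{n}1.png",im[:,:,::-1])
a=cv2.resize(cv2.imread("pics/side1.png")[90:240,110:310],(800,600)[:2]); cv2.imwrite("pics/s1.png",a)
s=robot.get_state()
M=T.from_euler("xyz",s["eef_rot"]).as_matrix();print(s["clock"],s["position"],s["contact_force"])
L=np.array([468,223,122]);print("shift",M.T@(L-s["position"]))
E
```

```text
clock: 2.1
position: [466.7, 224.8, 171.9]
eef_rot: [-3.14, 0.001, 1.623]
contact_force: [-0.4, 0.1, 1.2]
opening: 0.008
2.2 [467.84930634 225.53781737 173.65490303] [-0.14606023  0.24146416  0.64039768]
shift [-2.58692179 -0.07029202 51.65263912]
```

View pics/s1.png

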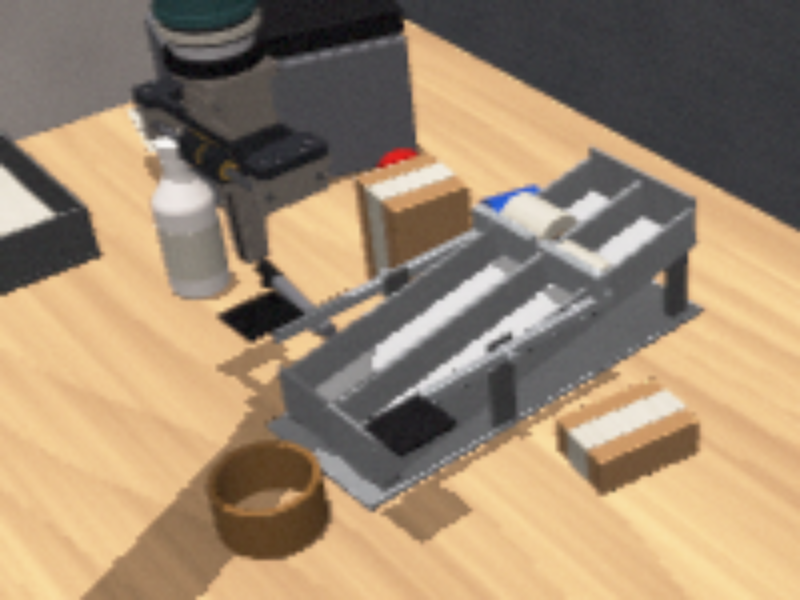

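View pics/top1.png

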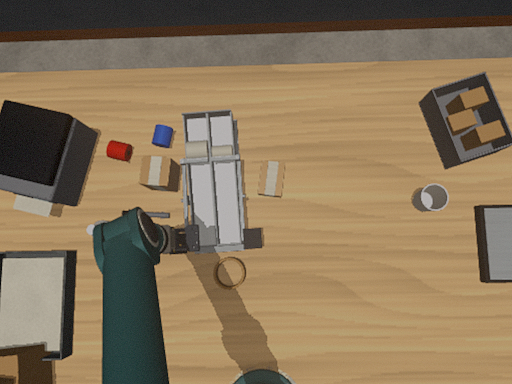

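The fingertips are above the black left paddle: the finger is at (250,250) in the enlarged view, over the paddle at (262,315). Pressing now.

```bash
python3 -m handwheel '[-2,0,25,0,0,0,0, -2,0,48,0,0,0,0, -2,0,60,0,0,0,0, -2,0,70,0,0,0,0, -2,0,80,0,0,0,0, -2,0,80,0,0,0,0]'; python3 -m handwheel '[0,0,10,0,0,0,0, 0,0,20,0,0,0,0, 0,0,30,0,0,0,0, 0,0,30,0,0,0,0, 0,0,30,0,0,0,0, 0,0,30,0,0,0,0, 0,0,30,0,0,0,0]'
python3 - <<'E'
from h import *
for n in("side","top"):
    im=robot.read_camera(n); cv2.imwrite(f"pics/{n}2.png",im[:,:,::-1])
a=cv2.resize(cv2.imread("pics/side2.png")[90:240,110:310],(800,600)[:2]); cv2.imwrite("pics/s2.png",a)
a=cv2.resize(cv2.imread("pics/top2.png")[90:290,130:310],(540,600)[:2]); cv2.imwrite("pics/t2.png",a)
s=robot.get_state()
print(s["clock"],s["position"],s["contact_force"])
E
```

```text
clock: 2.7
position: [467.8, 223.4, 92.3]
eef_rot: [3.14, -0.0, 1.623]
contact_force: [0.1, -0.1, 0.9]
opening: 0.003
clock: 3.28
position: [468.3, 223.9, 64.1]
eef_rot: [3.139, -0.001, 1.623]
contact_force: [-0.4, 0.5, 5.0]
opening: 0.009
3.3833 [468.27063607 223.89954339  64.13978524] [0.36462686 0.12069417 6.23863859]
```

View pics/s2.png

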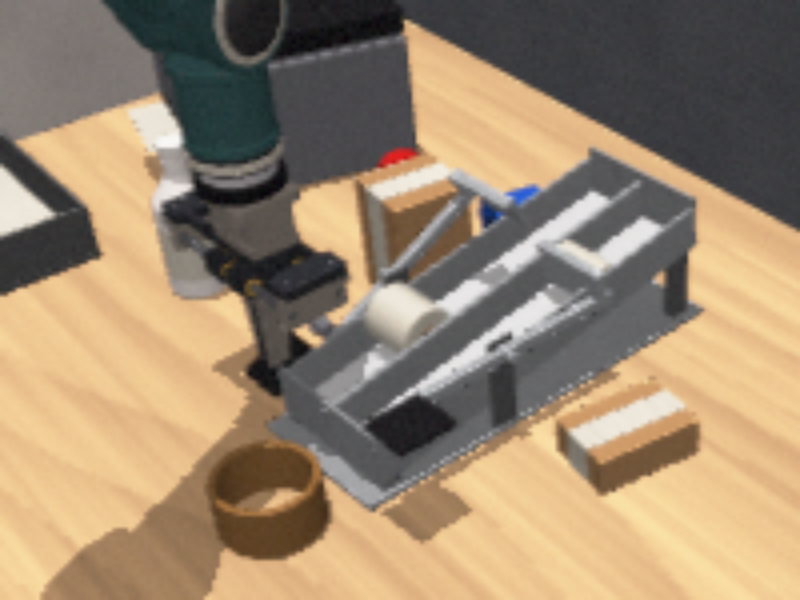

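View pics/t2.png

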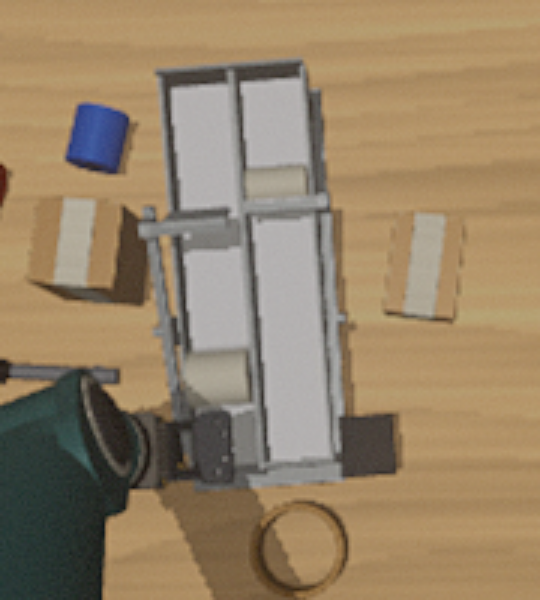

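The gate is up and the large roll, at (405,312) in the side crop, has passed it and is rolling. The small roll is still held. I hold the press until the large roll settles.

```bash
python3 -m handwheel '[0,0,0,0,0,0,0, 0,0,0,0,0,0,0, 0,0,0,0,0,0,0, 0,0,0,0,0,0,0, 0,0,0,0,0,0,0, 0,0,0,0,0,0,0, 0,0,0,0,0,0,0, 0,0,0,0,0,0,0, 0,0,0,0,0,0,0, 0,0,0,0,0,0,0]'; python3 -m handwheel '[0,0,0,0,0,0,0, 0,0,0,0,0,0,0, 0,0,0,0,0,0,0, 0,0,0,0,0,0,0, 0,0,0,0,0,0,0, 0,0,0,0,0,0,0, 0,0,0,0,0,0,0, 0,0,0,0,0,0,0, 0,0,0,0,0,0,0, 0,0,0,0,0,0,0]'
python3 - <<'E'
from h import *
im=robot.read_camera("side")
cv2.imwrite("pics/s3.png",cv2.resize(im[90:240,110:310,::-1],(800,600)))
E
```

```text
clock: 4.22
position: [468.2, 223.9, 64.2]
eef_rot: [3.139, -0.002, 1.623]
contact_force: [-0.5, 0.4, 6.1]
opening: 0.005
clock: 5.05
position: [468.2, 223.9, 64.2]
eef_rot: [3.139, -0.002, 1.623]
contact_force: [-1.0, -0.2, 5.9]
opening: 0.006
```

View pics/s3.png

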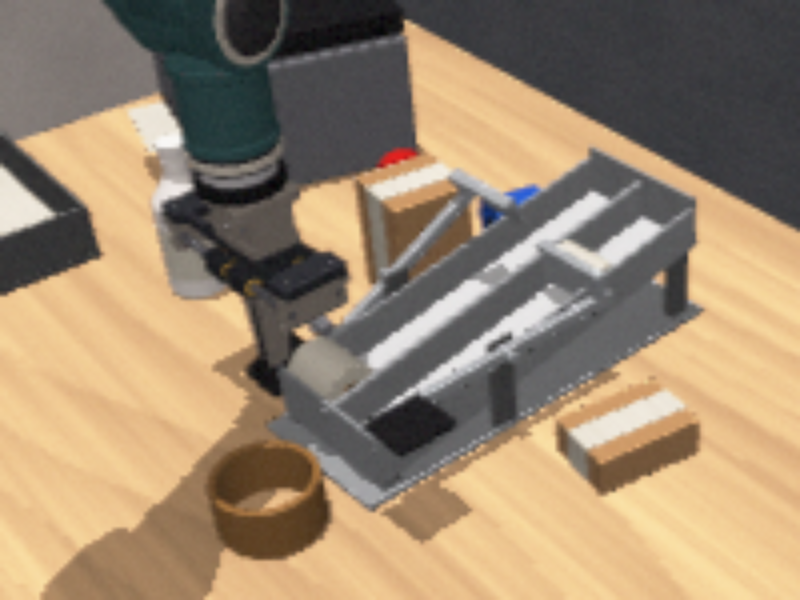

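The large roll lies against the front lip, at (325,365). I let the lever up gently, then retract upward and away.

```bash
python3 -m handwheel '[0,0,-8,0,0,0,0, 0,0,-16,0,0,0,0, 0,0,-24,0,0,0,0, 0,0,-32,0,0,0,0, 0,0,-40,0,0,0,0, 0,0,-48,0,0,0,0, 0,0,-56,0,0,0,0, 0,0,-70,0,0,0,0, 0,0,-95,0,0,0,0, 0,0,-125,0,0,0,0]'; python3 -m handwheel '[0,0,-35,0,0,0,0, 0,0,-70,0,0,0,0, 0,0,-100,0,0,0,0, 20,20,-110,0,0,0,0, 45,45,-110,0,0,0,0, 70,70,-110,0,0,0,0, 95,95,-110,0,0,0,0, 110,110,-110,0,0,0,0, 110,110,-110,0,0,0,0, 110,110,-110,0,0,0,0]'; python3 -m handwheel '[0,0,0,0,0,0,0, 0,0,0,0,0,0,0, 0,0,0,0,0,0,0, 0,0,0,0,0,0,0]'
python3 - <<'E'
from h import *
im=robot.read_camera("side")
cv2.imwrite("pics/s4.png",cv2.resize(im[90:240,110:310,::-1],(800,600)))
im=robot.read_camera("top")
cv2.imwrite("pics/top4.png",im[:,:,::-1]);cv2.imwrite("pics/t4.png",cv2.resize(im[90:290,130:310,::-1],(540,600)))
s=robot.get_state();print(s["clock"],s["contact_force"],abs(s["qd"]).max())
o=np.array([637.1,127.6]);yaw=.0527;R=np.array([[np.cos(yaw),-np.sin(yaw)],[np.sin(yaw),np.cos(yaw)]])
for x in(-110,-151,-180):print(x,proj("top",[*(o+R@[x,34]),50]),(proj("top",[*(o+R@[x,34]),50])-[130,90])*3)
E
```

```text
clock: 5.93
position: [467.3, 222.4, 187.8]
eef_rot: [-3.141, 0.002, 1.622]
contact_force: [0.9, 0.5, 0.3]
opening: 0.006
clock: 6.77
position: [572.0, 338.9, 297.0]
eef_rot: [3.141, 0.001, 1.623]
contact_force: [-0.6, -0.5, 0.3]
opening: 0.003
clock: 7.1
position: [571.2, 338.0, 298.3]
eef_rot: [3.141, -0.0, 1.622]
contact_force: [-0.4, -0.6, -0.8]
opening: 0.008
7.2 [-0.15679732  1.37506691  0.02276451] 0.006005190605518415
-110 [204.06332965 220.99965159] [222.18998896 392.99895477]
-151 [204.77540281 235.31312759] [224.32620844 435.93938278]
-180 [205.28305508 245.51751251] [225.84916525 466.55253752]
```

View pics/s4.png

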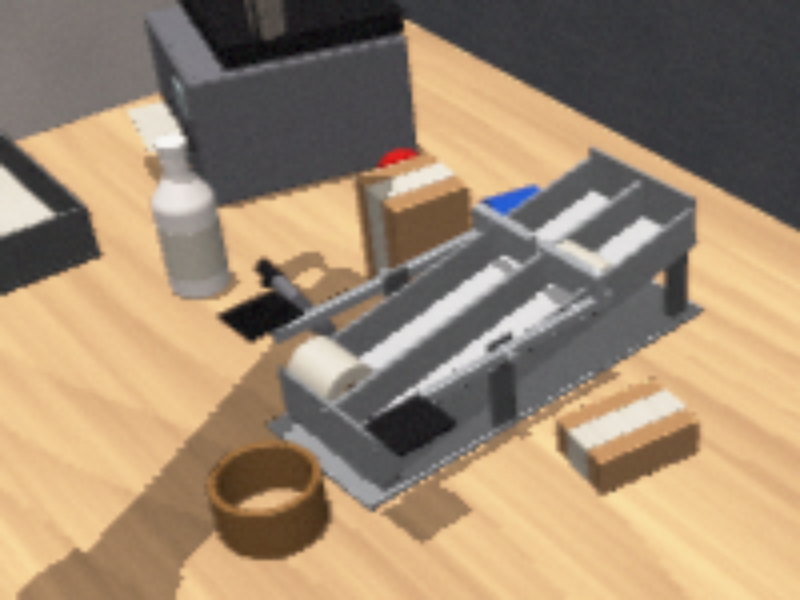

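View pics/t4.png

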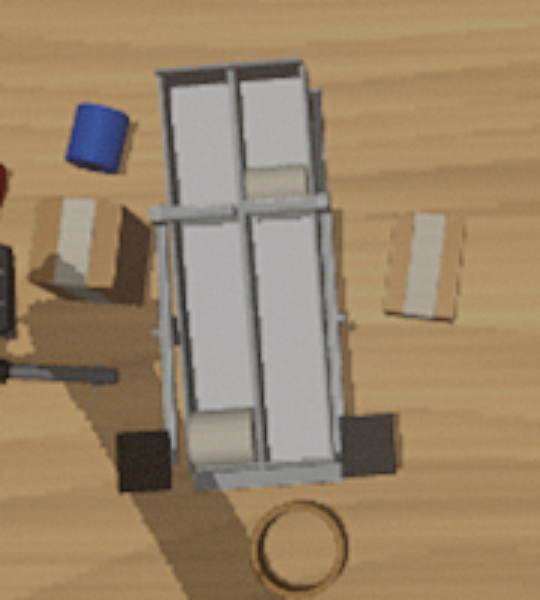

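The large roll is at rest in the left trough, at top-crop (222,437) against a predicted (224,436) for x = -151 mm. The left gate is shut, the paddle is back up, the small roll is behind its gate and nothing else has moved. Handing in.

```bash
python3 -c "
from rig import robot
print(robot.sign_off())"
```

```text
the job is handed in; nothing more can be done
None
```

The larger roll was in the left lane. I pressed that lane's paddle with the closed fingertips at about 6 N, and the gate lifted. I held it down until the roll had settled in the trough, then let the lever up slowly and moved the arm up and clear.

- **Large roll:** the last pictures show it in the left trough, about 151 mm in front of the rack's origin.
- **Small roll:** it is still behind its gate in the right lane.
- **Levers:** both look back up with their gates shut; I judged this from the pictures, not from a joint reading.
- **Bystanders:** those in the final pictures look unmoved. I did not check the pen cup, which was outside the final crops.
- **Robot:** it stands clear with no contact force beyond sensor noise. The clock was at 7.2 s when I handed in.

My first mask for the right paddle picked up the wrong patch and gave a wrong rack angle. I corrected it before any move. The side view alone placed the left paddle about 5 mm off in y, which the paddle's width allowed for.

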